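# Hold the truck tag in the weighbridge reader

## Robot

A 7-joint arm with a two-finger parallel gripper is mounted at the origin on the work surface. World frame = base frame: x ahead of the robot, y to its left, z up, the work surface at z = 0. Lengths are in m, angles in rad, forces in N, time in s.
With the tool pointing down it reaches from about 0.425 to 1.025 m from the base axis. Payload 9.4 kg.
Tool frame: the origin (TCP) lies where the fingers leave the gripper's body, on its centre line; the fingertips stand 73 mm ahead of it and the grasp point (between the pads) lies 54 mm ahead of it (robot.tcp_to_grasp is the distance from the TCP to the grasp point, in m); y points along the fingers, z is the direction in which the jaws open and shut, and the axes are right-handed (so a half turn about y gives the same grasp; the last joint's range is limited). The gripper opens to 85 mm and grips with 20 to 120 N. Pads are 22 mm wide; open, the fingers measure 114 mm over their backs; the gripper's body (76 mm by 85 mm) begins 54 mm behind the grasp point. The pads swing forward as they close: fully open they stand 13 mm farther back than shut.
Start: joints at [1.135, 0.599, -0.003, 1.599, 0.002, 0.943, -0.08], TCP at [0.255, -0.679, 0.304] pointing down, gripper open.
Joint ranges: [-2.57, 2.57], [-0.35, 1.97], [-1.29, 1.29], [0.11, 2.56], [-1.05, 4.19], [0.11, 1.86], [-2.63, 2.63]. Speed limits (rad/s): [2.22, 2.22, 3.01, 3.01, 3.14, 3.14, 3.14].

## Interface

Orientations are given as a unit quaternion [w, x, y, z].
In Python, from cell import status, vision, job, robot gives the robot as it stands.
- The arm moves only by the shell command python3 -m jog 'ROWS' [FORCE]. ROWS is a JSON object of lists of equal length, an entry for each row: "angular": the turn, a rotation vector about the tool's x, y, z in rad, a list of three; "delta_pos": the shift along the tool's x, y, z in mm, a list of three; "fingers": the closure in counts, from 0 (fully open) to 255 (shut). In form: {"angular": [[wx, wy, wz], ...], "delta_pos": [[tx, ty, tz], ...], "fingers": [fingers, ...]}. A call has 1 to 8 rows; each row is the pose to reach, as a shift and turn from the pose measured when the call began, along the tool's axes at that moment; what a row does not reach only later rows make up. A row lasts 1/8 s, in which the tool goes at most 62.5 mm and 10.7 degrees, less where a joint would pass 70% of its speed; a pose out of reach is approached as far as the arm can. A call with a gripper value outside its range is refused whole. The fingers move at their own pace and stop on an object; FORCE is the grip in N (left out, the last holds). Time passes only in rows, so rows that repeat a pose let the fingers close. It gives the time, the measured TCP pose, the force and the opening at its end, in the units of the state.
- status.read_state(): the state, without advancing time (a new reading comes with each control period).
- vision.snapshot(name): name is "side" or "top" or "wrist"; returns a dict with "frame" (384x512x3 uint8, red, green, blue), "mtx" (3x3 intrinsics, pixels), "T" (4x4, takes a point from camera to world coordinates). Camera axes: x right, y up, looking along -z (the intrinsics and any distortion apply to the point x, -y, -z); pixel columns grow to the right and rows downward; lengths in m; the calibration is good to about 2 mm. A picture is of the moment at which its call begins. There is no depth.
- job.job_done(): hands the job in, once; it reports no verdict.
The state is a dict: "t": time; "joints": joint angles; "joint_velocities": joint speeds; "tau": joint torques, N m; "position": TCP position; "eef_rot": TCP orientation; "ft_force": force on the tool from outside, world axes, zero at the start; "ft_torque": the same for the moment, N m; "gripper_width": opening from 0.0 (shut) to 1.0 (fully open).
Only numpy, scipy, OpenCV 4.12 (cv2) and the standard library are available. Lean on these libraries where they do the work, as an engineer would, in place of code of your own. Each camera call takes 0.05 s, during which the arm holds its last target. There are 200 camera calls.

## Task

Somebody left the rubber stamp standing on the tag reader, right over its slot: put it back upright on the middle of its ink pad and let go of it. Then take the orange truck tag out of the rack and lower it upright into the reader's slot until the white line on the tag is level with the top of the reader, and finish while still holding it there, hanging in the slot without resting on the bottom. Leave the other two tags and the other things on the desk where they are.

Things in the scene. Friction and masses are not known exactly. Their poses are not given: they have to be found in the camera images.
- reader: Tag reader, a fixed white box with a flat top, 140 (its x) x 130 (its y) x 80 mm high, blue panel on its -x side. Origin: centre of its underside.
- slot (a point): Centre of the mouth of the reader's slot, level with the reader's top (80 mm above the desk). The slot goes straight down 60 mm to a closed bottom; it is 12 mm wide along the reader's x and 42 mm long along its y, opening out through a 4 mm, 45-degree bevel to 20 x 50 mm at the very top. Axes as the reader's.
- stamp: Rubber stamp, loose, 126 to 234 g, standing on the reader over the slot. Foot 46 (x) x 72 (y) mm and 24 mm high, dark wood; above it an upright round red handle, 28 mm in diameter, from 36 to 86 mm above the underside, on a thin brass neck. Origin: centre of its underside; z up.
- ink_pad: Ink pad, fixed on the desk, black slab with blue felt, 90 (x) x 120 (y) x 16 mm high, where the stamp belongs. Origin: centre of its underside. It and the rack swap sides from run to run.
- rack: Tag rack, fixed grey block 45 (x) x 215 (y) x 40 mm high, with three pockets in a row along its y, at y = -65, 0 and 65 mm; each pocket 14 (x) x 44 (y) mm and 30 mm deep (its floor 10 mm above the desk). Origin: centre of its underside.
- orange_tag: Orange truck tag, loose rigid plastic plate, 42 to 84 g, standing upright in one of the three pockets of the rack: 10 mm thick (its x) x 40 mm wide (its y) x 120 mm tall (its z), the lowest 4 mm stepped in by 1.5 mm all round; a white line runs round it 38 mm above its lower end, a black cap at its top. Origin: centre of its lower end; z up.
- blue_tag: Blue tag, same shape as the orange one, in another pocket; to be left in place.
- green_tag: Green tag, same shape as the orange one, in another pocket; to be left in place.
- stapler: Stapler, 40 x 130 x 48 mm high, blue top, on the desk beyond the reader; origin under its centre.
- tape_roll: Roll of amber tape lying flat, 80 mm in diameter, 24 mm high, beyond the reader; origin under its centre.
- mug: White mug, 80 mm in diameter, 90 mm high, at the far right behind the tape; origin under its centre.
- calculator: Black calculator lying at the far left of the desk, 130 x 78 x 17 mm high; origin under its centre.

How it is judged:
On the way, in this order (a step that is already met when the one before it is completed fails the run):
1. the stamp stands upright on its ink pad, let go (horizontal distance between stamp and ink_pad below 0.025 m and angle between stamp's own z axis and vertical below 0.1 rad and z of stamp in the frame of ink_pad between 0.012 and 0.021 m and contact force between the fingers and stamp below 0.1 N and linear speed of stamp below 0.02 m/s), for 0.2 s.
2. the orange tag is inside the slot, held by the fingers with its line level with the reader's top (horizontal distance between orange_tag and slot below 0.008 m and z of orange_tag in the frame of slot between -0.048 and -0.028 m and angle between orange_tag's own z axis and vertical below 0.12 rad and contact force between the fingers and orange_tag above 1 N), for 0.2 s.
At the end, for the whole second after the job is handed in: The orange tag is gripped and still, upright within 0.12 rad, within 8 mm of the slot's middle, its white line level with the reader's top within 10 mm (lower end 28 to 48 mm below it). The stamp stands upright on the ink pad, within 25 mm of its middle, let go and at rest (all of step 1 and all of step 2 and linear speed of orange_tag below 0.02 m/s); the arm keeps its last pose, push and grip.
It fails at once if the blue or the green tag is moved by more than 30 mm (distance of any of blue_tag, green_tag from where it was at the start of the episode above 0.03 m).
It fails at once if the stapler, tape roll, mug or calculator is moved by more than 30 mm (distance of any of stapler, tape_roll, mug, calculator from where it was at the start of the episode above 0.03 m).
It also fails if it takes over 64 s, if anything falls off the work surface, if the arm or the gripper's body presses on something with over 40 N, if the wrist force passes 120 N, or if a joint passes its speed limit or range.

## Working session

There is one attempt and no reset: what is moved stays moved. The work goes in short steps, Python scripts to look and compute and a shell command to move; the robot and the scene stay as the last step left them, time stands still between calls to the robot, and variables do not carry over. Pictures are saved under pics/ and viewed, about 8 in all and at most 12, crops included, and the job is handed in when it is done.

```bash
ls; mkdir -p pics
python3 - <<'E'
from cell import status, vision
import cv2,numpy as np
print(status.read_state())
ims=[]
for n in ("top","side","wrist"):
    d=vision.snapshot(n); np.savez(f"{n}0.npz",**d); print(n,d["mtx"].round(1).tolist(),d["T"].round(4).tolist(),[k for k in d])
    cv2.imwrite(f"pics/{n}0.png",d["frame"][:,:,::-1])
E
```

```text
pics
{'t': 0.0, 'joints': array([ 1.13534025,  0.60017244, -0.00254117,  1.60011446,  0.00178166,
        0.94289225, -0.07983788]), 'joint_velocities': array([ 0.00089386,  0.00029895,  0.00080265,  0.00072297, -0.00042477,
       -0.00028962, -0.00169706]), 'tau': array([-1.59617384e-04, -7.76430845e+01,  1.56520642e+00, -2.58006370e+01,
        1.23390442e-02,  8.92616634e-03,  1.09655269e-05]), 'position': array([ 0.25442939, -0.67851681,  0.30298821]), 'eef_rot': array([ 0.12601783, -0.12630836,  0.69630137, -0.69521947]), 'ft_force': array([1.05034606, 0.06837998, 0.75251954]), 'ft_torque': array([0.02579952, 0.01139583, 0.01296875]), 'gripper_width': 1.0014885109452996}
top [[355.5, 0.0, 254.7], [0.0, 355.5, 193.2], [0.0, 0.0, 1.0]] [[-0.0292, 0.9987, -0.0419, 0.5426], [-0.9995, -0.0296, -0.0094, 0.0142], [-0.0106, 0.0416, 0.9991, 0.9214], [0.0, 0.0, 0.0, 1.0]] ['frame', 'mtx', 'T']
side [[498.8, 0.0, 249.7], [0.0, 498.8, 188.7], [0.0, 0.0, 1.0]] [[-0.9491, 0.2342, -0.2105, 0.2996], [-0.3149, -0.6944, 0.6471, 0.8402], [0.0054, 0.6804, 0.7328, 1.0536], [0.0, 0.0, 0.0, 1.0]] ['frame', 'mtx', 'T']
wrist [[321.2, 0.0, 254.7], [0.0, 321.2, 191.1], [0.0, 0.0, 1.0]] [[0.3518, 0.8929, 0.281, 0.326], [-0.9361, 0.3361, 0.104, -0.6519], [-0.0015, -0.2996, 0.9541, 0.3726], [0.0, 0.0, 0.0, 1.0]] ['frame', 'mtx', 'T']
```

View pics/top0.png

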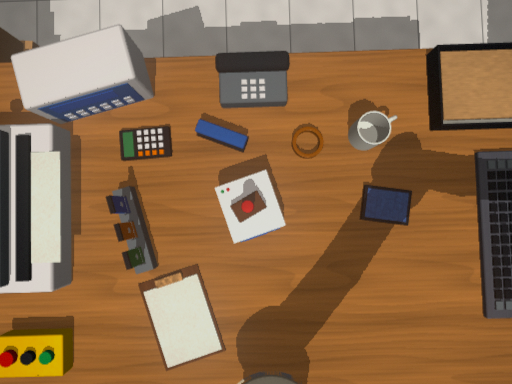

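View pics/side0.png

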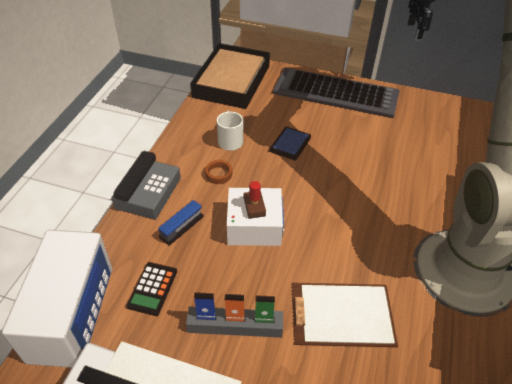

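The top view shows the stamp's red handle at (248,207) on the reader, the ink pad at (386,205) and the rack at about (138,230), with tags blue (118,204), orange (125,231) and green (133,258). In the side view the stamp is at (255,200), the pad at (290,142) and the orange tag at (235,307).

```bash
cat > h.py <<'E'
import numpy as np, cv2
def ray(d,uv):
    K,T=d["mtx"],d["T"]; v=np.linalg.inv(K)@[uv[0],uv[1],1]; r=T[:3,:3]@[v[0],-v[1],-v[2]]
    return T[:3,3],r/np.linalg.norm(r)
def onz(d,uv,z):
    o,r=ray(d,uv); return o+r*(z-o[2])/r[2]
def tri(*obs):  # (d,uv) pairs -> point, rms distance
    A=np.zeros((3,3));b=np.zeros(3);P=[]
    for d,uv in obs:
        o,r=ray(d,uv);M=np.eye(3)-np.outer(r,r);A+=M;b+=M@o;P.append((o,M))
    p=np.linalg.solve(A,b); return p,np.mean([np.linalg.norm(M@(p-o)) for o,M in P])
def proj(d,p):
    T=d["T"];c=T[:3,:3].T@(np.asarray(p)-T[:3,3]);u=d["mtx"]@[c[0],-c[1],-c[2]];return u[:2]/u[2]
def mask(d,lo,hi,box):
    h=cv2.cvtColor(d["frame"],cv2.COLOR_RGB2HSV);m=cv2.inRange(h,np.array(lo),np.array(hi))
    k=np.zeros_like(m);x0,y0,x1,y1=box;k[y0:y1,x0:x1]=255;return m&k
def big(m):
    c,_=cv2.findContours(m,cv2.RETR_EXTERNAL,cv2.CHAIN_APPROX_NONE);return max(c,key=cv2.contourArea)
E
python3 - <<'E'
from h import *
t=dict(np.load("top0.npz"));s=dict(np.load("side0.npz"))
def show(n,m):
    c=big(m);r=cv2.minAreaRect(c);print(n,cv2.contourArea(c),np.round(r[0],1),np.round(r[1],1),round(r[2],1),'corners',cv2.boxPoints(r).round(1).tolist());return r
R=show("reader",mask(t,(0,0,150),(180,60,255),(205,160,295,250)))
for p in cv2.boxPoints(R): print(onz(t,p,.08).round(4))
P=show("felt",mask(t,(105,60,20),(130,255,255),(355,180,415,230)))
P2=show("pad",mask(t,(0,0,0),(180,255,70),(355,180,415,230)))
for p in cv2.boxPoints(P): print(onz(t,p,.016).round(4))
Ps=show("felt side",mask(s,(105,60,20),(130,255,255),(262,120,318,166)))
print("pad tri",tri((t,P[0]),(s,Ps[0])))
a=show("handle",mask(t,(0,180,90),(6,255,255),(230,190,265,225)))
b=show("handle s",mask(s,(0,180,90),(6,255,255),(240,175,270,215)))
print(tri((t,a[0]),(s,b[0])))
for n,lo,hi in(("or",(4,150,90),(14,255,255)),):
    show("side tag "+n,mask(s,lo,hi,(218,290,250,320)))
t2=cv2.resize(t["frame"][160:290,90:420,::-1],None,fx=2.4,fy=2.4,interpolation=2)
s1=cv2.resize(s["frame"][280:345,180:295,::-1],None,fx=3.4,fy=3.4,interpolation=2)
s2=cv2.resize(s["frame"][115:255,215:325,::-1],None,fx=2,fy=2,interpolation=2)
C=np.zeros((600,800,3),np.uint8);C[:312,:792]=t2;C[315:315+s1.shape[0],:s1.shape[1]]=s1;C[315:315+s2.shape[0],400:400+s2.shape[1]]=s2
cv2.imwrite("pics/c1.png",C)
E
```

```text
reader 3190.5 [249.8 206.1] [60.1 55.3] 70.6 corners [[213.6999969482422, 187.0], [265.8999938964844, 168.60000610351562], [285.79998779296875, 225.3000030517578], [233.60000610351562, 243.60000610351562]]
[0.5955 0.1189 0.08  ]
[ 0.6354 -0.0062  0.08  ]
[ 0.4999 -0.0491  0.08  ]
[0.4603 0.0752 0.08  ]
felt 1131.0 [386.5 204.7] [41.8 29.4] 6.9 corners [[364.0, 216.6999969482422], [367.5, 187.60000610351562], [409.1000061035156, 192.60000610351562], [405.5, 221.8000030517578]]
pad 1637.0 [385.4 204.6] [48.7 35.6] 7.1 corners [[359.0, 219.1999969482422], [363.3999938964844, 183.89999389648438], [411.79998779296875, 190.0], [407.29998779296875, 225.3000030517578]]
[ 0.5126 -0.2524  0.016 ]
[ 0.5863 -0.2645  0.016 ]
[ 0.5704 -0.369   0.016 ]
[ 0.4969 -0.3566  0.016 ]
felt side 467.0 [290.3 140.8] [21.8 29.6] 36.3 corners [[272.70001220703125, 146.3000030517578], [290.29998779296875, 122.5], [307.79998779296875, 135.3000030517578], [290.29998779296875, 159.1999969482422]]
pad tri (array([ 0.54165837, -0.31085599,  0.01525437]), np.float64(0.00019591248325996218))
handle 94.0 [247.5 206.5] [11. 11.] 90.0 corners [[242.0, 201.0], [253.0, 201.0], [253.0, 212.0], [242.0, 212.0]]
handle s 132.0 [254.5 190.5] [19.  9.] 90.0 corners [[250.0, 181.0], [259.0, 181.0], [259.0, 200.0], [250.0, 200.0]]
(array([0.54707411, 0.03826854, 0.14352186]), np.float64(0.0005968238931596381))
side tag or 690.0 [233.5 303.5] [27. 31.] 90.0 corners [[218.0, 290.0], [249.0, 290.0], [249.0, 317.0], [218.0, 317.0]]
```

View pics/c1.png

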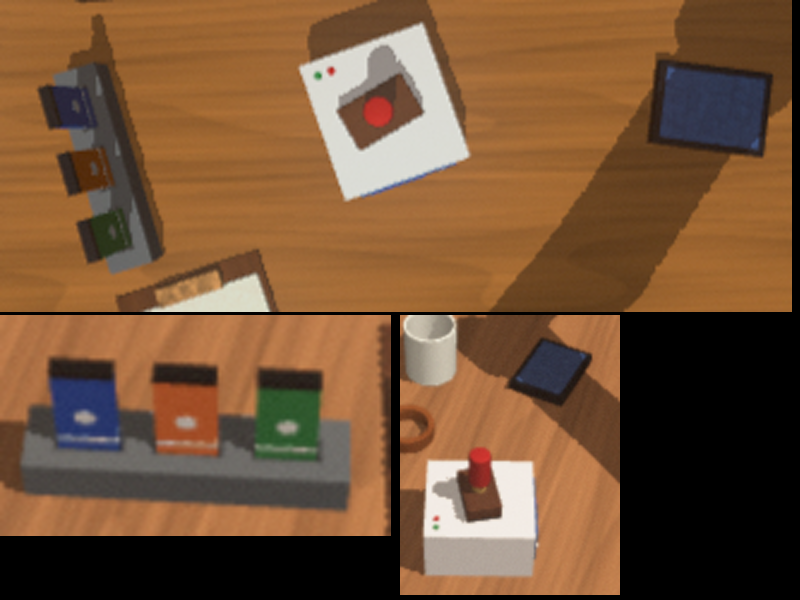

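The crop shows the rack's tags with caps leaning outward by parallax only, the reader's blue panel facing the robot, and the stamp turned about 30°. The reader measures 141 x 131 mm, the felt is at z = 15 mm and triangulates well. I'll compute the goal over the stamp.

```bash
cat >> h.py <<'E'
from scipy.spatial.transform import Rotation as Ro
def goal(st,pos,jaw):
    """TCP at pos, pointing down, jaw axis at angle jaw (deg, mod 180): prints delta_pos mm, angular"""
    q=st["eef_rot"];R=Ro.from_quat([q[1],q[2],q[3],q[0]]);M=R.as_matrix();best=None
    for k in (0,180):
        a=np.radians(jaw+k);z=np.array([np.cos(a),np.sin(a),0]);y=np.array([0,0,-1.]);x=np.cross(y,z)
        v=(R.inv()*Ro.from_matrix(np.c_[x,y,z])).as_rotvec()
        print("delta",(M.T@(np.asarray(pos)-st["position"])*1000).round(1),"ang",v.round(4),round(np.degrees(np.linalg.norm(v)),1))
E
python3 - <<'E'
from h import *
from cell import status,robot
t=dict(np.load("top0.npz"));s=dict(np.load("side0.npz"));st=status.read_state()
print({k:getattr(robot,k) for k in dir(robot) if k[0]!='_'})
q=st["eef_rot"];print(Ro.from_quat([q[1],q[2],q[3],q[0]]).as_matrix().round(3))
print("handle",onz(t,(247.5,206.5),.160))
m=mask(t,(0,60,20),(15,255,120),(225,180,272,230))|mask(t,(0,180,90),(6,255,255),(225,180,272,230))
r=cv2.minAreaRect(big(m));print(r);bp=[onz(t,p,.104) for p in cv2.boxPoints(r)];print(np.round(bp,4),np.mean(bp,0))
bp=np.array(bp);print([ (round(np.linalg.norm(e),4),round(np.degrees(np.arctan2(e[1],e[0])),1)) for e in (bp[1]-bp[0],bp[2]-bp[1])])
# handle top: highest red row in side + triangulate with top disc
b=big(mask(s,(0,180,90),(6,255,255),(240,175,270,215)))[:,0];print("top ellipse approx",b.min(0),b.max(0));print(tri((t,(247.5,206.5)),(s,(254.5,b[:,1].min()+4))))
goal(st,(0.50,0.037,0.33),18)
goal(st,(0.50,0.037,0.33),-70)
E
```

```text
{'IKError': <class 'cell.IKError'>, 'tcp_to_grasp': 0.0539}
[[-0.936 -0.001  0.351]
 [-0.351  0.001 -0.936]
 [ 0.    -1.    -0.001]]
handle [0.54641873 0.0375948  0.16      ]
((248.21243286132812, 205.792724609375), (19.291059494018555, 30.376222610473633), 59.74356460571289)
[[ 0.551   0.0789  0.104 ]
 [ 0.5845  0.0176  0.104 ]
 [ 0.5455 -0.0036  0.104 ]
 [ 0.5122  0.0576  0.104 ]] [0.54830617 0.03762553 0.104     ]
[(np.float64(0.0699), np.float64(-61.4)), (np.float64(0.0444), np.float64(-151.5))]
top ellipse approx [250 181] [259 200]
(array([0.54722533, 0.03774962, 0.16283641]), np.float64(0.0008556352522449192))
delta [-481.2  -26.2 -583.8] ang [ 1.0000e-03 -1.5261e+00 -8.0000e-04] 87.4
delta [-481.2  -26.2 -583.8] ang [8.0000e-04 1.6155e+00 1.0000e-03] 92.6
delta [-481.2  -26.2 -583.8] ang [0.0011 0.0098 0.0002] 0.6
delta [-481.2  -26.2 -583.8] ang [ 2.0000e-04 -3.1318e+00 -1.8000e-03] 179.4
```

```bash
python3 -m jog '{"angular":[[0,-0.12,0],[0,-0.24,0],[0,-0.36,0],[0,-0.48,0],[0,-0.6,0],[0,-0.72,0],[0,-0.84,0],[0,-0.96,0]],"delta_pos":[[-42,0,-45],[-84,0,-90],[-126,0,-135],[-168,0,-180],[-210,0,-225],[-252,0,-270],[-294,0,-315],[-336,0,-360]],"fingers":[0,0,0,0,0,0,0,0]}' 60
python3 - <<'E'
from h import *
from cell import status
goal(status.read_state(),(0.547,0.0376,0.29),18)
E
```

```text
t: 1.15
position: [0.4431, -0.2217, 0.3038]
eef_rot: [0.434, -0.434, 0.558, -0.558]
ft_force: [1.0, -0.6, -0.4]
gripper_width: 1.002
delta [-276.9   14.    37. ] ang [ 1.000e-04 -5.624e-01 -8.000e-04] 32.2
delta [-276.9   14.    37. ] ang [1.1000e-03 2.5792e+00 1.0000e-04] 147.8
```

```bash
python3 -m jog '{"angular":[[0,-0.12,0],[0,-0.24,0],[0,-0.36,0],[0,-0.48,0],[0,-0.562,0],[0,-0.562,0],[0,-0.562,0],[0,-0.562,0]],"delta_pos":[[-50,3,7],[-100,6,14],[-150,9,21],[-200,12,28],[-250,14,35],[-277,14,37],[-277,14,37],[-277,14,37]],"fingers":[0,0,0,0,0,0,0,0]}'
python3 - <<'E'
from h import *
from cell import status,vision
st=status.read_state();print(st["position"])
d=vision.snapshot("wrist");np.savez("w1.npz",**d)
im=np.ascontiguousarray(d["frame"][:,:,::-1])
for p in((.547,.0376,.166),(.5478,.0347,.08)): print(proj(d,p))
cv2.imwrite("pics/w1.png",im)
r=cv2.minAreaRect(big(mask(d,(0,150,60),(8,255,255),(0,0,512,384))));print(r)
t=dict(np.load("top0.npz"))
print(onz(d,r[0],.16),tri((t,(247.5,206.5)),(d,r[0])))
E
```

```text
t: 2.15
position: [0.5466, 0.0368, 0.2897]
eef_rot: [-0.572, 0.572, -0.416, 0.416]
ft_force: [-0.1, -0.6, 0.4]
gripper_width: 0.999
[0.54664274 0.03681033 0.28965583]
[256.03133801 213.66401925]
[255.53664341 181.8688989 ]
((256.0, 200.0), (54.0, 42.0), 90.0)
[0.54475507 0.04449136 0.16      ] (array([0.54668218, 0.03822803, 0.14096672]), np.float64(0.0001750030705881135))
```

View pics/w1.png

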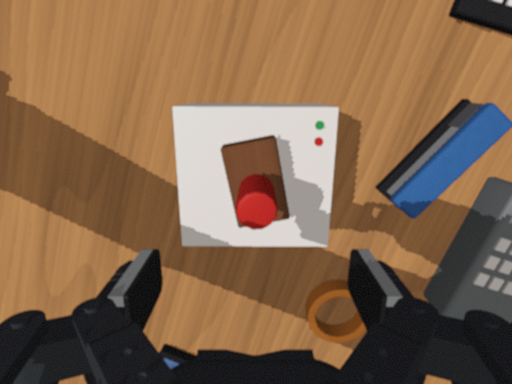

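The wrist view shows the handle's top at (256,210), centred between the open fingers (155 and 355), within about 1 mm of my estimate. I'll descend and grip.

```bash
python3 -m jog '{"angular":[[0,0,0],[0,0,0],[0,0,0],[0,0,0],[0,0,0],[0,0,0],[0,0,0],[0,0,0]],"delta_pos":[[-1,30,0],[-1,60,0],[-1,85,0],[-1,94,0],[-1,94,0],[-1,94,0],[-1,94,0],[-1,94,0]],"fingers":[0,0,0,0,0,255,255,255]}' 60
python3 -m jog '{"angular":[[0,0,0],[0,0,0],[0,0,0],[0,0,0],[0,0,0],[0,0,0],[0,0,0]],"delta_pos":[[0,0,0],[0,0,0],[0,0,0],[0,-15,0],[0,-40,0],[0,-60,0],[0,-60,0]],"fingers":[255,255,255,255,255,255,255]}'
python3 - <<'E'
from h import *
from cell import status
goal(status.read_state(),(0.5415,-0.3108,0.255),-19)
E
```

```text
t: 3.2
position: [0.5464, 0.0373, 0.1963]
eef_rot: [0.572, -0.572, 0.416, -0.416]
ft_force: [0.4, -0.3, 0.3]
gripper_width: 0.38
t: 4.08
position: [0.5471, 0.0374, 0.2581]
eef_rot: [0.572, -0.571, 0.415, -0.417]
ft_force: [0.7, -0.1, -0.2]
gripper_width: 0.312
delta [ 329.7    3.  -112.2] ang [-3.400e-03  6.435e-01 -3.000e-04] 36.9
delta [ 329.7    3.  -112.2] ang [-4.0000e-04 -2.4981e+00  4.3000e-03] 143.1
```

```bash
python3 -m jog '{"angular":[[0,0.1,0],[0,0.2,0],[0,0.3,0],[0,0.4,0],[0,0.5,0],[0,0.6,0],[0,0.644,0],[0,0.644,0]],"delta_pos":[[47,0,-16],[94,0,-32],[141,0,-48],[188,0,-64],[235,1,-80],[282,2,-96],[318,3,-108],[330,3,-112]],"fingers":[255,255,255,255,255,255,255,255]}'
python3 - <<'E'
from h import *
from cell import status,vision
st=status.read_state();print(st["position"],st["ft_force"])
d=vision.snapshot("wrist");np.savez("w2.npz",**d);t=vision.snapshot("top");s=vision.snapshot("side")
np.savez("top2.npz",**t);np.savez("side2.npz",**s)
print(proj(d,(.5415,-.3108,.016)))
C=np.zeros((600,800,3),np.uint8);C[:384,:512]=d["frame"][:,:,::-1]
a=cv2.resize(s["frame"][60:180,225:345,::-1],None,fx=2,fy=2);C[:240,540:780]=a
a=cv2.resize(t["frame"][150:270,190:310,::-1],None,fx=2.5,fy=2.5);C[270:570,500:800]=a
a=cv2.resize(s["frame"][280:345,180:295,::-1],None,fx=3,fy=3);C[390:390+a.shape[0],:a.shape[1]]=a
cv2.imwrite("pics/c2.png",C)
E
```

```text
t: 5.08
position: [0.5407, -0.3138, 0.254]
eef_rot: [-0.41, 0.409, -0.576, 0.577]
ft_force: [0.9, -0.6, -2.1]
gripper_width: 0.316
[ 0.54071581 -0.31376542  0.25401874] [ 0.91146567 -0.61684727 -2.10437514]
[254.07288547 168.6090864 ]
```

View pics/c2.png

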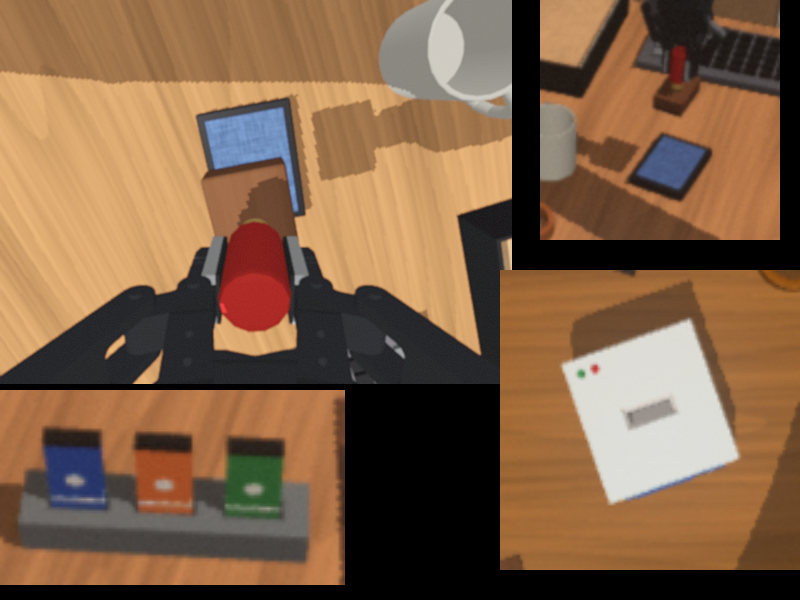

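The stamp hangs upright from the fingers over the pad (wrist view: stamp foot at (250,205), felt at (250,150)), the tags are untouched, and the slot is clear at about (250,207) in the top view. I'll lower it.

```bash
python3 -c "
from h import *
from cell import status
goal(status.read_state(),(0.5415,-0.3108,0.1325),-19)"
python3 -m jog '{"angular":[[0,0,0],[0,0,0],[0,0,0],[0,0,0],[0,0,0],[0,0,0],[0,0,0],[0,0,0]],"delta_pos":[[0,35,0],[0,70,0],[0,95,0],[0,108,0],[0,115,0],[0,119,0],[0,121,0],[0,121,0]],"fingers":[255,255,255,255,255,255,255,255]}'
```

```text
delta [  0.5 122.   -0.2] ang [-0.0021 -0.0003 -0.002 ] 0.2
delta [  0.5 122.   -0.2] ang [ 3.1000e-03  3.1413e+00 -3.3000e-03] 180.0
t: 6.22
position: [0.542, -0.3105, 0.1339]
eef_rot: [-0.412, 0.409, -0.575, 0.576]
ft_force: [1.0, -0.2, -1.2]
gripper_width: 0.313
```

```bash
python3 -m jog '{"angular":[[0,0,0],[0,0,0],[0,0,0],[0,0,0]],"delta_pos":[[0,1,0],[0,2,0],[0,2,0],[0,2,0]],"fingers":[255,255,255,255]}'
python3 -m jog '{"angular":[[0,0,0],[0,0,0],[0,0,0],[0,0,0],[0,0,0],[0,0,0],[0,0,0],[0,0,0]],"delta_pos":[[0,0,0],[0,0,0],[0,0,0],[0,0,0],[0,0,0],[0,-10,0],[0,-50,0],[0,-95,0]],"fingers":[0,0,0,0,0,0,0,0]}'
python3 - <<'E'
from h import *
from cell import status
t=dict(np.load("top2.npz"));s=dict(np.load("side2.npz"))
# slot dark region in top view, tags in both
def rc(m):
    return cv2.minAreaRect(big(m))
g=mask(t,(0,0,60),(180,255,200),(238,195,264,218));r=rc(g);print("slot",r,onz(t,r[0],.08))
m=mask(t,(0,0,205),(180,60,255),(205,160,295,250))
R=rc(mask(t,(0,0,150),(180,60,255),(205,160,295,250)));print("reader c",onz(t,R[0],.08))
for p in cv2.boxPoints(R): print(onz(t,p,.08).round(4))
# orange tag: side view face & cap
hs=cv2.cvtColor(s["frame"],cv2.COLOR_RGB2HSV)
m=mask(s,(4,190,90),(11,255,255),(220,295,250,318));r=rc(m);print("or face side",r)
ht=cv2.cvtColor(t["frame"],cv2.COLOR_RGB2HSV)
m=mask(t,(4,190,60),(11,255,255),(108,215,140,245));r=rc(m);print("or face top",r)
for n,lo,hi in(("b",(110,140,40),(130,255,255)),("g",(50,120,30),(75,255,255))):
    print(n,rc(mask(s,lo,hi,(190,288,280,325))),rc(mask(t,lo,hi,(100,190,150,272))))
goal(status.read_state(),(0.5415,-0.3108,0.25),-19)
E
```

```text
t: 6.72
position: [0.5422, -0.3105, 0.1324]
eef_rot: [-0.412, 0.409, -0.575, 0.576]
ft_force: [0.4, 0.6, 5.9]
gripper_width: 0.315
t: 7.72
position: [0.5416, -0.3104, 0.2285]
eef_rot: [-0.412, 0.41, -0.575, 0.576]
ft_force: [0.2, 0.3, -0.5]
gripper_width: 0.996
slot ((249.55001831054688, 206.65003967285156), (7.905693531036377, 20.23857307434082), 71.56504821777344) [0.54632415 0.03520963 0.08      ]
reader c [0.54755875 0.03455317 0.08      ]
[0.5955 0.1189 0.08  ]
[ 0.6355 -0.0064  0.08  ]
[ 0.5    -0.0492  0.08  ]
[0.4603 0.0752 0.08  ]
or face side ((234.0, 308.0), (16.0, 18.0), 90.0)Traceback (most recent call last):
  File "<stdin>", line 15, in <module>
  File "<stdin>", line 6, in rc
  File "h.py", line 18, in big
    c,_=cv2.findContours(m,cv2.RETR_EXTERNAL,cv2.CHAIN_APPROX_NONE);return max(c,key=cv2.contourArea)
                                                                           ~~~^^^^^^^^^^^^^^^^^^^^^^^
ValueError: max() iterable argument is empty
```

Run:
```python
from h import *
from cell import status,vision
t=vision.snapshot("top");s=vision.snapshot("side");np.savez("top3.npz",**t);np.savez("side3.npz",**s)
a=cv2.resize(t["frame"][180:280,95:165,::-1],None,fx=6,fy=6,interpolation=cv2.INTER_CUBIC)
b=cv2.resize(s["frame"][110:170,250:330,::-1],None,fx=4,fy=4,interpolation=2)
C=np.zeros((600,800,3),np.uint8);C[:600,:420]=a;C[:240,430:750]=b
c=cv2.resize(s["frame"][280:340,180:290,::-1],None,fx=3.3,fy=3.3,interpolation=2);C[300:300+c.shape[0],430:430+c.shape[1]]=c
cv2.imwrite("pics/c3.png",C)
p=onz(t,(118.3,232.1),.13);print(p)
m=mask(s,(0,150,40),(8,255,255),(250,100,330,170));r=cv2.minAreaRect(big(m));m=mask(t,(0,150,40),(6,255,255),(360,180,415,230));q=cv2.minAreaRect(big(m));print(r,q,tri((s,r[0]),(t,q[0])))
goal(status.read_state(),(p[0],p[1],.29),106)
```

```text
[0.49802227 0.32783354 0.13      ]
((291.0, 125.5), (17.0, 10.0), 90.0) ((395.5, 203.5), (11.0, 17.0), 90.0) (array([ 0.54361839, -0.30985563,  0.07741012]), np.float64(8.3346735071908e-05))
delta [-589.4  -59.6 -251. ] ang [-0.0071 -2.1823  0.0118] 125.0
delta [-589.4  -59.6 -251. ] ang [-0.0099  0.9592 -0.006 ] 55.0
```

View pics/c3.png

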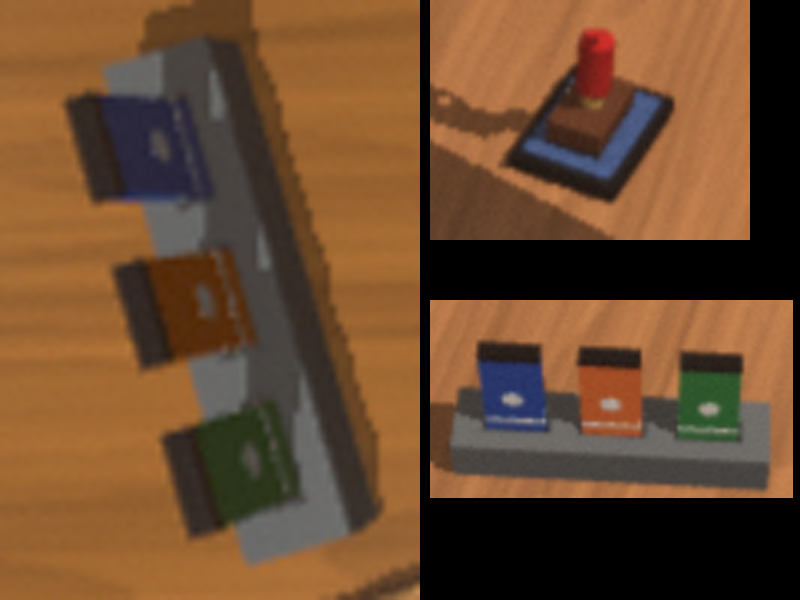

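The stamp stands upright in the middle of the felt, with its handle at (0.544, -0.310). The orange tag's cap top is near (118,232) in the top view, giving about (0.498, 0.328), with the tag's wide axis at about 14°.

```bash
python3 -m jog '{"angular":[[0,-0.15,0],[0,-0.3,0],[0,-0.45,0],[0,-0.6,0],[0,-0.75,0],[0,-0.9,0],[0,-1.05,0],[0,-1.2,0]],"delta_pos":[[-45,-25,-19],[-90,-50,-38],[-135,-60,-57],[-180,-60,-76],[-225,-60,-95],[-270,-60,-114],[-315,-60,-133],[-360,-60,-152]],"fingers":[0,0,0,0,0,0,0,0]}'
python3 - <<'E'
from h import *
from cell import status
goal(status.read_state(),(0.498,0.328,0.29),104)
E
```

```text
t: 8.82
position: [0.5164, 0.08, 0.2915]
eef_rot: [0.665, -0.664, 0.238, -0.246]
ft_force: [0.3, 0.7, -0.7]
gripper_width: 1.003
delta [-173.5    0.5  178.1] ang [ 6.000e-04 -9.427e-01  1.200e-02] 54.0
delta [-173.5    0.5  178.1] ang [-1.4200e-02  2.1988e+00  7.0000e-04] 126.0
```

```bash
python3 -m jog '{"angular":[[0,-0.16,0],[0,-0.32,0],[0,-0.48,0],[0,-0.64,0],[0,-0.8,0],[0,-0.943,0.012],[0,-0.943,0.012],[0,-0.943,0.012]],"delta_pos":[[-30,0,31],[-60,0,62],[-90,0,93],[-120,0,124],[-150,0,155],[-173,0,178],[-173,0,178],[-173,0,178]],"fingers":[0,0,0,0,0,0,0,0]}'
python3 - <<'E'
from h import *
from cell import status,vision
st=status.read_state();print(st["position"],st["joints"].round(2))
d=vision.snapshot("wrist");np.savez("w3.npz",**d)
print(proj(d,(.498,.328,.13)))
cv2.imwrite("pics/w3.png",d["frame"][:,:,::-1])
E
```

```text
t: 9.82
position: [0.4984, 0.3267, 0.2901]
eef_rot: [-0.701, 0.703, 0.085, -0.086]
ft_force: [-0.3, -1.0, -0.5]
gripper_width: 1.0
[0.49837744 0.32666559 0.29009987] [-0.09  0.6  -0.89  1.88  0.58  0.94  0.56]
[256.88296237 197.08617007]
```

View pics/w3.png

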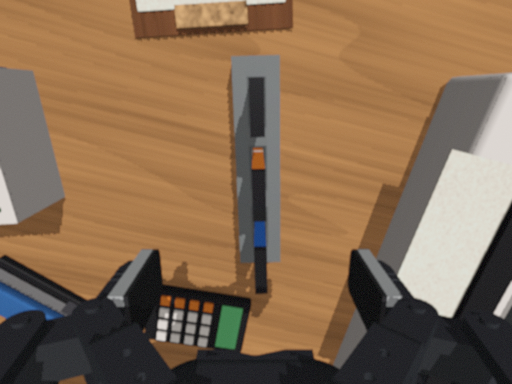

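The wrist view shows the three cap tops in a column, the orange tag's from (258,168) to (259,222), close to the predicted (257,197). I'll fit the caps.

Run:
```python
from h import *
from cell import status,vision
d=dict(np.load("w3.npz"));st=status.read_state();t=dict(np.load("top3.npz"))
C=[]
for b in((240,70,280,145),(240,162,280,223),(240,245,280,300)):
    r=cv2.minAreaRect(big(mask(d,(0,0,0),(180,255,48),b)));bp=cv2.boxPoints(r)
    w=np.array([onz(d,p,.13) for p in bp]);e=[w[1]-w[0],w[2]-w[1]];e=sorted(e,key=np.linalg.norm)
    c=w.mean(0);C.append(c);print(np.round(r[0],1),np.round(r[1],1),"c",c.round(4),"sizes",[round(np.linalg.norm(x),4) for x in e],"long",round(np.degrees(np.arctan2(e[1][1],e[1][0]))%180,1))
C=np.array(C);v=C[0]-C[2];print("row",np.degrees(np.arctan2(v[1],v[0]))%180,np.linalg.norm(C[0]-C[1]),np.linalg.norm(C[1]-C[2]))
r=cv2.minAreaRect(big(mask(d,(0,0,40),(180,60,255),(225,50,290,265))));print(r)
print("tri w top", tri((d,proj(d,C[1])),(t,(118.2,232.2))))
goal(st,(C[1][0],C[1][1],.17),104)
```

```text
[256.5 107.5] [57. 13.] c [0.435 0.312 0.13 ] sizes [np.float64(0.0088), np.float64(0.0383)] long 14.4
[258.4 195. ] [50.2 12.4] c [0.4966 0.3288 0.13  ] sizes [np.float64(0.0091), np.float64(0.0398)] long 15.6
[260. 270.] [44.3 11. ] c [0.5584 0.3458 0.13  ] sizes [np.float64(0.0088), np.float64(0.0409)] long 15.8
row 15.333071620930639 0.06378832210777774 0.06413069580529941
((255.0, 159.5), (209.0, 48.0), 90.0)
tri w top (array([0.49757656, 0.32913609, 0.12705821]), np.float64(0.00010651626269666533))
delta [ -1.3 120.2   3.1] ang [ 0.0018 -0.0021 -0.0005] 0.2
delta [ -1.3 120.2   3.1] ang [8.0000e-04 3.1395e+00 2.9000e-03] 179.9
```

```bash
python3 -m jog '{"angular":[[0,-0.025,0],[0,-0.025,0],[0,-0.025,0],[0,-0.025,0],[0,-0.025,0],[0,-0.025,0],[0,-0.025,0],[0,-0.025,0]],"delta_pos":[[-1,35,3],[-1,70,3],[-1,105,3],[-1,122,3],[-1,128,3],[-1,128,3],[-1,128,3],[-1,128,3]],"fingers":[0,0,0,0,0,0,255,255]}' 50
python3 -m jog '{"angular":[[0,0,0],[0,0,0],[0,0,0],[0,0,0],[0,0,0],[0,0,0]],"delta_pos":[[0,0,0],[0,0,0],[0,0,0],[0,0,0],[0,0,0],[0,0,0]],"fingers":[255,255,255,255,255,255]}'
```

```text
t: 10.88
position: [0.4971, 0.3289, 0.163]
eef_rot: [-0.7, 0.701, 0.094, -0.094]
ft_force: [0.7, -0.5, 0.5]
gripper_width: 0.603
t: 11.62
position: [0.4973, 0.3291, 0.1633]
eef_rot: [-0.7, 0.701, 0.095, -0.094]
ft_force: [-0.2, -0.1, 5.4]
gripper_width: 0.111
```

```bash
python3 -m jog '{"angular":[[0,0,0],[0,0,0],[0,0,0],[0,0,0],[0,0,0],[0,0,0],[0,0,0],[0,0,0]],"delta_pos":[[0,-8,0],[0,-20,0],[0,-45,0],[0,-75,0],[0,-105,0],[0,-130,0],[0,-130,0],[0,-130,0]],"fingers":[255,255,255,255,255,255,255,255]}'
python3 - <<'E'
from h import *
from cell import status
goal(status.read_state(),(0.5468,0.035,0.29),17.9)
E
```

```text
t: 12.62
position: [0.4969, 0.3287, 0.293]
eef_rot: [-0.7, 0.701, 0.094, -0.094]
ft_force: [-0.2, 0.4, -1.3]
gripper_width: 0.109
delta [ -29.4    3.6 -296.5] ang [9.0000e-04 1.5252e+00 2.1000e-03] 87.4
delta [ -29.4    3.6 -296.5] ang [ 2.1000e-03 -1.6164e+00 -1.0000e-03] 92.6
```

```bash
python3 -m jog '{"angular":[[0,0.16,0],[0,0.32,0],[0,0.48,0],[0,0.64,0],[0,0.8,0],[0,0.96,0],[0,1.12,0],[0,1.28,0]],"delta_pos":[[-3,0,-35],[-6,0,-70],[-9,0,-105],[-12,1,-140],[-15,2,-175],[-20,3,-215],[-25,3,-250],[-29,3,-280]],"fingers":[255,255,255,255,255,255,255,255]}'
python3 - <<'E'
from h import *
from cell import status
goal(status.read_state(),(0.5468,0.035,0.29),17.9)
E
```

```text
t: 13.62
position: [0.5424, 0.0492, 0.2895]
eef_rot: [-0.616, 0.618, -0.345, 0.345]
ft_force: [-0.7, 0.2, -1.2]
gripper_width: 0.112
delta [14.4 -0.5 -3.7] ang [0.0016 0.2392 0.0016] 13.7
delta [14.4 -0.5 -3.7] ang [ 2.3000e-03 -2.9024e+00 -2.3000e-03] 166.3
```

```bash
python3 -m jog '{"angular":[[0,0.12,0],[0,0.239,0],[0,0.239,0],[0,0.239,0]],"delta_pos":[[14,0,-4],[14,0,-4],[14,0,-4],[14,0,-4]],"fingers":[255,255,255,255]}'
python3 - <<'E'
from h import *
from cell import status,vision
st=status.read_state();print(st["position"])
goal(st,(0.5468,0.035,0.29),17.9)
d=vision.snapshot("wrist");s=vision.snapshot("side");t=vision.snapshot("top")
for n,i in(("w4",d),("side4",s),("top4",t)): np.savez(n+".npz",**i)
for p in((.5468,.035,.08),(.5468,.035,.137)): print(proj(d,p).round(1),proj(s,p).round(1))
C=np.zeros((600,800,3),np.uint8);C[:384,:512]=d["frame"][:,:,::-1]
a=cv2.resize(s["frame"][110:260,210:300,::-1],None,fx=3,fy=3);C[:450,520:790]=a
a=cv2.resize(s["frame"][280:345,180:295,::-1],None,fx=3,fy=3);C[390:390+a.shape[0],:a.shape[1]]=a
cv2.imwrite("pics/c4.png",C)
E
```

```text
t: 14.12
position: [0.546, 0.0356, 0.289]
eef_rot: [-0.571, 0.573, -0.415, 0.415]
ft_force: [0.2, -0.3, -0.4]
gripper_width: 0.113
[0.54600957 0.03556817 0.28901208]
delta [ 0.8 -1.   0.6] ang [0.0023 0.0035 0.0015] 0.3
delta [ 0.8 -1.   0.6] ang [ 2.3000e-03 -3.1381e+00 -3.6000e-03] 179.8
[256. 180.] [254.9 206.3]
[256.1 200.9] [255.2 191.4]
```

View pics/c4.png

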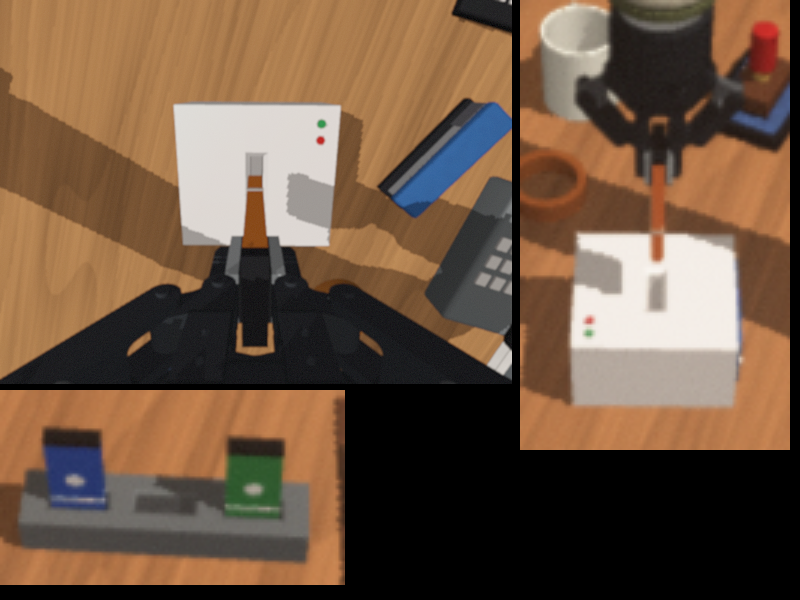

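The wrist view shows the orange tag's narrow edge (column 256, lower end at row 177) right over the slot (column 255, near end at row 153). The side view shows it hanging plumb above the slot, with the blue and green tags in place. A numeric check follows.

Run:
```python
from h import *
d=dict(np.load("w4.npz"));s=dict(np.load("side4.npz"));t=dict(np.load("top2.npz"))
a=np.radians(17.9);Y=np.array([-np.sin(a),np.cos(a),0]);X=np.array([np.cos(a),np.sin(a),0]);c=np.array([.5468,.035,.08])
print("pred slot end mouth",proj(d,c+.025*Y),"x edges",proj(d,c+.025*Y-.01*X),proj(d,c+.025*Y+.01*X))
g=mask(d,(0,0,60),(180,70,190),(235,140,278,172));r=cv2.boundingRect(big(g));print("slot seen wrist",r, "end pt",onz(d,(r[0]+r[2]/2-.5,r[1]-.5),.08), "pred", c+.025*Y)
m=mask(d,(5,150,60),(16,255,255),(240,165,275,250));x=[(y,*np.where(m[y])[0][[0,-1]]) for y in range(170,250) if m[y].any()];print("tag rows",x[:6],[q for q in x if q[0] in(200,220,235)])
m2=mask(s,(5,150,60),(16,255,255),(245,160,270,205));x2=[(y,*np.where(m2[y])[0][[0,-1]]) for y in range(160,205) if m2[y].any()];print("side rows",x2[:2],x2[-5:])
R=np.array([.5461,.0355,.2890]) # tcp
for off in(.1533,):
    b=R-[0,0,off]; print("pred tag bottom edge wrist",proj(d,b+.0185*Y),"above step",proj(d,b+.020*Y+[0,0,.004]),"line",proj(d,b+.02*Y+[0,0,.038]));print("side pred bottom",proj(s,b+.0185*Y),"line",proj(s,b+.02*Y+[0,0,.038]))
# white line pixel in wrist/side
h=cv2.cvtColor(d["frame"],cv2.COLOR_RGB2HSV)[180:200,256];print("wrist sat col256 rows180-199",h[:,1].tolist())
h=cv2.cvtColor(s["frame"],cv2.COLOR_RGB2HSV)[165:202,255];print("side sat rows165-",h[:,1].tolist())
```

```text
pred slot end mouth [256.12004211 152.45896396] x edges [244.7033985  152.40801694] [267.53705919 152.50991265]
slot seen wrist (246, 153, 20, 19) end pt [0.53861138 0.05858611 0.08      ] pred [0.53911608 0.05878986 0.08      ]
tag rows [(176, np.int64(250), np.int64(260)), (177, np.int64(249), np.int64(260)), (178, np.int64(249), np.int64(260)), (179, np.int64(249), np.int64(260)), (180, np.int64(249), np.int64(260)), (181, np.int64(249), np.int64(260))] [(200, np.int64(248), np.int64(262)), (220, np.int64(246), np.int64(264)), (235, np.int64(244), np.int64(265))]
side rows [(160, np.int64(246), np.int64(269)), (161, np.int64(245), np.int64(269))] [(191, np.int64(255), np.int64(256)), (192, np.int64(255), np.int64(256)), (193, np.int64(255), np.int64(256)), (194, np.int64(255), np.int64(256)), (195, np.int64(255), np.int64(256))]
pred tag bottom edge wrist [255.55815989 174.99315258] above step [255.57392377 174.3677181 ] line [255.6267137  188.57853777]
side pred bottom [255.41252093 197.47044418] line [255.63115841 187.42216661]
wrist sat col256 rows180-199 [204, 208, 210, 212, 208, 213, 184, 119, 49, 23, 36, 95, 198, 221, 207, 212, 197, 217, 207, 206]
side sat rows165- [193, 189, 193, 189, 189, 188, 187, 193, 189, 188, 188, 189, 187, 185, 188, 183, 185, 180, 184, 182, 182, 152, 102, 145, 179, 178, 182, 180, 182, 177, 178, 147, 62, 17, 11, 9, 22]
```

```bash
python3 -m jog '{"angular":[[0.002,0.003,0.001],[0.002,0.003,0.001],[0.002,0.003,0.001],[0.002,0.003,0.001],[0.002,0.003,0.001],[0.002,0.003,0.001],[0.002,0.003,0.001],[0.002,0.003,0.001]],"delta_pos":[[1,15,1],[1,30,1],[1,40,1],[1,48,1],[1,54,1],[1,60,1],[1,66,1],[1,66,1]],"fingers":[255,255,255,255,255,255,255,255]}'
python3 -c "
from h import *
from cell import status
st=status.read_state();print(st['ft_force'],st['ft_torque']);goal(st,(0.5471,0.0352,0.1953),17.9)"
```

```text
t: 15.28
position: [0.5472, 0.0348, 0.223]
eef_rot: [-0.571, 0.572, -0.416, 0.416]
ft_force: [-0.4, 1.4, -1.7]
gripper_width: 0.11
[-0.41901126  1.42519158 -1.68026947] [ 0.06866143  0.05639791 -0.03472347]
delta [-0.5 27.7  0. ] ang [ 0.0002 -0.0008  0.0004] 0.1
delta [-0.5 27.7  0. ] ang [-6.0000e-04  3.1408e+00  3.0000e-04] 180.0
```

No contact force, and the tag's end is about 10 mm into the slot. I'll continue slowly.

```bash
python3 -m jog '{"angular":[[0,0,0],[0,0,0],[0,0,0],[0,0,0],[0,0,0],[0,0,0],[0,0,0],[0,0,0]],"delta_pos":[[0,4,0],[0,8,0],[0,13,0],[0,18,0],[0,23,0],[0,27.5,0],[0,27.5,0],[0,27.5,0]],"fingers":[255,255,255,255,255,255,255,255]}'
python3 - <<'E'
from h import *
from cell import status,vision
st=status.read_state();print(st["position"],st["ft_force"],st["gripper_width"])
d=vision.snapshot("wrist");s=vision.snapshot("side")
np.savez("w5.npz",**d);np.savez("side5.npz",**s)
C=np.zeros((600,800,3),np.uint8)
C[:480,:400]=cv2.resize(d["frame"][120:240,205:305,::-1],None,fx=4,fy=4)
C[:450,410:785]=cv2.resize(s["frame"][120:270,205:330,::-1],None,fx=3,fy=3)
cv2.imwrite("pics/c5.png",C)
a=np.radians(17.9);Y=np.array([-np.sin(a),np.cos(a),0]);p=np.array([.5468,.035,.08])+.02*Y;print("line level would be at",proj(d,p),proj(s,p))
for n,i,col,r0,r1 in(("w",d,256,130,190),("s",s,255,175,215)):
    h=cv2.cvtColor(i["frame"],cv2.COLOR_RGB2HSV)[r0:r1,col];print(n,r0,h[:,1].tolist())
E
```

```text
t: 16.27
position: [0.5472, 0.0347, 0.1955]
eef_rot: [-0.571, 0.572, -0.416, 0.416]
ft_force: [-0.1, 0.3, -1.2]
gripper_width: 0.11
[0.54723912 0.03473598 0.195457  ] [-0.12666828  0.31480361 -1.24570617] 0.10994566376608482
line level would be at [254.51432775 187.98239576] [254.90859054 212.27493391]
w 130 [12, 12, 12, 12, 12, 12, 10, 10, 12, 12, 12, 12, 13, 12, 12, 13, 13, 13, 13, 12, 12, 12, 13, 12, 12, 13, 13, 12, 12, 13, 13, 12, 13, 12, 14, 12, 13, 13, 12, 12, 12, 13, 12, 12, 12, 12, 12, 12, 12, 12, 12, 15, 16, 26, 58, 137, 188, 128, 61, 44]
s 175 [41, 90, 138, 123, 98, 62, 60, 64, 62, 81, 83, 62, 56, 58, 60, 65, 113, 184, 185, 185, 186, 186, 184, 185, 187, 185, 185, 183, 182, 183, 182, 184, 181, 182, 179, 174, 136, 117, 93, 25]
```

View pics/c5.png

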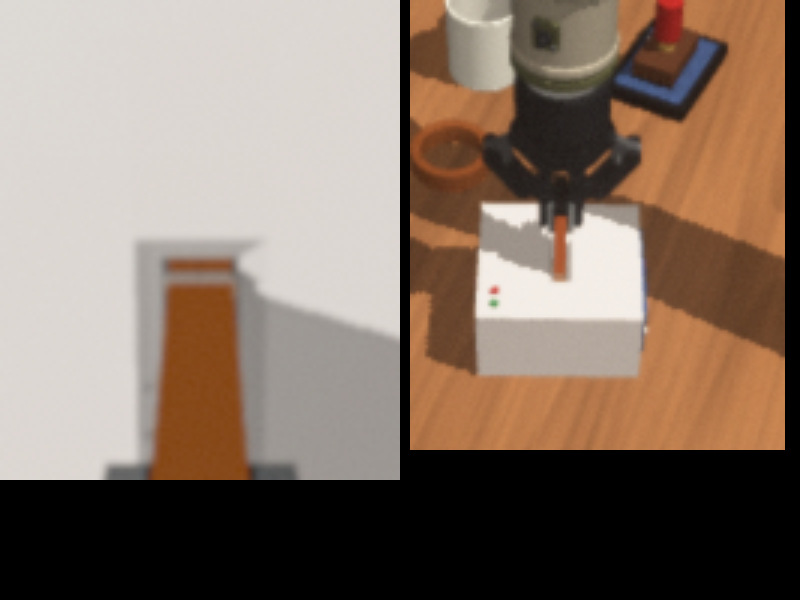

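The tag is inside the slot. The white line is at wrist row about 189, against 188 predicted for "level", which is under 1 mm off, and the stamp is still upright on its pad. I'll hold briefly and hand in.

```bash
python3 -m jog '{"angular":[[0,0,0],[0,0,0],[0,0,0],[0,0,0]],"delta_pos":[[0,0,0],[0,0,0],[0,0,0],[0,0,0]],"fingers":[255,255,255,255]}'
python3 -c "
from cell import job
print(job.job_done())"
```

```text
t: 16.88
position: [0.5473, 0.0348, 0.1956]
eef_rot: [-0.571, 0.572, -0.416, 0.416]
ft_force: [-0.0, 0.3, -0.6]
gripper_width: 0.108
the job is handed in; nothing more can be done
None
```

The job is handed in at 16.9 s of the 64 s allowed. The stamp is back on its ink pad and the orange tag is still held in the reader's slot. Handing in reports no verdict.

- **Stamp:** I lifted it off the reader, set it on the pad and let go. Two views put its handle about 2 mm from the felt's middle, and it still stood upright on the pad in the last picture.
- **Orange tag:** I took it from the middle pocket of the rack and lowered it upright into the slot. In the last wrist picture its white line was within about 1 mm of the reader's top. That leaves roughly 22 mm of free space under the tag.
- **Grip and contact:** The wrist force at the end was under 1 N, so nothing suggests the tag is touching the slot's walls or bottom. The fingers read about 9 mm on the 10 mm plate, and the tag stayed in them through the move.
- **Other things:** The blue and green tags were in place in the side view taken just before the tag went into the slot. I did not measure the stapler, tape roll, mug or calculator again, but the arm's path stayed clear of them.

No checks failed. The largest disagreement was 3 mm in the height of the tag's top (127 mm measured against 130 mm stated), and the line check before insertion agreed to about 1 mm.

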